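# Wind up the spring wheel of the oblong food press

## Robot

A 6-joint arm with a two-finger parallel gripper is mounted at the origin on a cart in front of the work surface, level with it; the furniture and walls round the work are solid. World frame = base frame: x ahead of the robot, y to its left, z up, the work surface at z = 0. Lengths are in mm, angles in rad, forces in N, time in s.
With the tool pointing down it reaches from about 375 to 975 mm from the base axis. Payload 3.8 kg.
Tool frame: the origin (TCP) lies at the very end of the fingers, on their centre line; the grasp point (between the pads) lies 19 mm behind it (ctrl.grip_point_offset is the distance from the TCP to the grasp point, in mm); z points along the fingers, y is the direction in which the jaws open and shut (so a half turn about z gives the same grasp; the last joint's range is limited). The gripper opens to 88 mm and grips with 3 to 60 N. Pads are 18 mm wide; open, the fingers measure 123 mm over their backs; the gripper's body (75 mm by 187 mm) begins 45 mm behind the grasp point.
Start: joints at [-1.177, 0.264, 1.604, -0, 1.274, -0.037], TCP at [281.873, -613.324, 238.706] pointing down, gripper open.
Joint ranges: [-2.63, 2.63], [-0.94, 2.18], [0.31, 2.57], [-1.31, 4.45], [0, 2.66], [-2.55, 2.55]. Speed limits (rad/s): [2.57, 2.57, 3.14, 3.14, 3.14, 3.14].

## Interface

Orientations are given as [roll, pitch, yaw] about the fixed x, y, z axes, in that order (R = Rz(yaw) Ry(pitch) Rx(roll)).
In Python, from station import ctrl, grab_frame, calibration gives the robot as it stands.
- The arm moves only by the tool step_arm, never from a script. Its argument "series" is one flat list of numbers, 6 for each row, row after row: the shift along the tool's x, y, z as a fraction of full scale, then the turn, a rotation vector about the tool's x, y, z as a fraction of full scale. In form: [x, y, z, wx, wy, wz, x, y, z, wx, wy, wz, ...]. A call has 1 to 8 rows; each row shifts and turns the commanded pose from where the row before left it, along the tool's axes as they then stand; what a row does not reach is not made up. Full scale, the value 1, is 0.1 m for a shift and pi/2 rad for a turn. A row lasts 1/8 s, in which the tool goes at most 62.5 mm and 10.7 degrees, less where a joint would pass 70% of its speed; a pose out of reach is approached as far as the arm can. A call with a number of a shift or a turn outside -1 to 1 is refused whole. A call with a gripper value outside its range is refused whole. "hand" is the closure in counts, from 0 (fully open) to 255 (shut), set as the call begins (left out, the last holds). The fingers move at their own pace and stop on an object; "squeeze" is the grip in N (left out, the last holds). Time passes only in rows, so rows that do not move let the fingers close. It gives the time, the measured TCP pose, the force and the opening at its end, in the units of the state.
- ctrl.get_state(): the state, without advancing time (a new reading comes with each control period).
- grab_frame(name): name is "scene" or "top" or "wrist"; returns (picture, depth): 384x512x3 uint8, red, green, blue; 384x512 float32, mm along the optical axis (not along the pixel's ray), 0 where there is no reading.
- calibration(name): a dict with "mtx" (3x3 intrinsics, pixels), "world_to_cam" (4x4, takes a point from world to camera coordinates); the wrist camera has in their place "hand_eye" (4x4, takes a point from camera to tool coordinates, whose origin is the TCP and whose axes are the flange's). Camera axes: x right, y up, looking along -z (the intrinsics and any distortion apply to the point x, -y, -z); pixel columns grow to the right and rows downward; lengths in mm; the calibration is good to about 2 mm. A picture is of the moment at which its call begins: read the wrist's pose just before it. calibration takes no time and is no camera call.
- ctrl.finish_job(): hands the job in, once; it reports no verdict.
The state is a dict: "clock": time; "q": joint angles; "dq": joint speeds; "joint_efforts": joint torques, N m; "eef_pos": TCP position; "ee_rot": TCP orientation; "ft_force": force on the tool from outside, world axes, zero at the start; "torque": the same for the moment, N m; "gripper_width": finger opening in mm.
Only numpy, scipy, OpenCV 4.12 (cv2) and the standard library are available. Lean on these libraries where they do the work, as an engineer would, in place of code of your own. Each camera call takes 0.05 s, during which the arm holds its last target.

## Task

The spring of the oblong box-shaped food press is still slack. Wind its wheel clockwise until it turns firm, which is when the black bar on the wheel lies in line with the two dark ribs on the lid, then stop there without forcing it on past the ribs, and let go. The round press is already set: leave its wheel as it is, and do not push the egg timer away.

Things in the scene. Friction and masses are not known exactly. Their poses are not given: they have to be found in the camera images.
- wheel_grip (a point): Wheel of the box press (fixed white oblong box, grey lid 160 x 112 mm, lid top z = 0.083): steel disc 84 mm across, flat on mid-lid, with a black upright finger bar across it, 74 long x 16 thick x 36 mm tall, from disc top z = 0.102 to z = 0.138. Point: on the wheel's upright axis, mid-bar, z = 0.120; its x axis runs along the bar and turns with it, z up.
- tension_wheel (a joint): Angle of that wheel, rad, growing clockwise from above (winding). Starts 0.1 to 0.6 (slack); 1.4 = set: bar along the box's long side, in line with the two short dark ribs on the lid. The moment felt while it turns grows evenly: 0.07 N m at 0.1, 0.13 at 0.6, 0.19 at 1.0, 0.25 at 1.4, 0.30 at 1.75; hard end at 2.1. Its friction keeps it where it is left.
- round_wheel (a joint): Angle, rad, clockwise from above, of the same kind of wheel on the other press, a fixed round white tub with a round grey lid (124 mm across, lid top z = 0.076, bar top z = 0.131). 0 = as found, bar in line with its ribs. The presses stand side by side, 0.27 to 0.4 m apart, either one at the left.
- egg_timer: Loose kitchen timer with a white dial on a grey foot, 63 mm across and 58 mm tall, standing between the two presses; origin at the centre of its underside.

How it is judged (in metres and radians):
At the end, for the whole second after the job is handed in: The wheel of the oblong press stands still between 1.2 and 1.6 rad (bar in line with the ribs within 0.2 rad, about 11 degrees) (value of joint tension_wheel between 1.2 and 1.6 rad and velocity of joint tension_wheel between -0.05 and 0.05 rad/s); the robot touches nothing.
It fails at once if the wheel of the oblong press is forced more than 0.35 rad past its set point (value of joint tension_wheel above 1.75 rad).
It fails at once if the wheel of the round press is turned by more than 0.15 rad (value of joint round_wheel above 0.15 rad or value of joint round_wheel below -0.15 rad).
It fails at once if the egg timer is pushed more than 30 mm from its place (distance of egg_timer from where it was at the start of the episode above 0.03 m).
It also fails if it takes over 35 s, if anything falls off the work surface, if the arm or the gripper's body presses on something with over 40 N, if the wrist force passes 120 N, or if a joint passes its speed limit or range.

## Working session

There is one attempt and no reset: what is moved stays moved. The work goes in short steps, Python scripts to look and compute and a tool call to move; the robot and the scene stay as the last step left them, time stands still between calls to the robot, and variables do not carry over. Pictures are saved under pics/ and viewed, and the job is handed in when it is done.

Besides the shell and the picture viewer there is one more tool, called after ">>>" by a JSON object that holds its "api" and its "payload". step_arm: Moves the arm, as the interface text tells. Its arguments: {"type":"object","properties":{"series":{"type":"array","items":{"type":"number","minimum":-1,"maximum":1}},"hand":{"type":"number"},"squeeze":{"type":"number"}},"required":["series"]}

```bash
mkdir -p pics; ls; python3 - <<'E'
from station import ctrl, grab_frame, calibration
import cv2,numpy as np
print(ctrl.get_state())
for n in ["scene","top"]:
    p,d=grab_frame(n); cv2.imwrite(f"pics/{n}0.png",p[:,:,::-1]); np.save(f"{n}0.npy",d)
    print(n,calibration(n))
print(calibration("wrist"))
E
```

```text
pics
{'clock': 0.0, 'q': array([-1.17689742e+00,  2.64727836e-01,  1.60533871e+00,  7.08539339e-07,
        1.27370998e+00, -3.68889083e-02]), 'dq': array([ 0.00109569, -0.00045811, -0.00036253, -0.00077232,  0.00038002,
        0.000707  ]), 'joint_efforts': array([-2.86641247e-03, -5.02113891e+01, -3.56881535e+01,  7.25294044e-02,
        2.93491501e-02, -1.71894458e-04]), 'eef_pos': array([ 281.6077869 , -612.68126237,  237.42412569]), 'ee_rot': array([-3.13941029e+00, -8.12190843e-05,  4.30787516e-01]), 'ft_force': array([ 0.82700946,  0.18881033, -0.39597051]), 'torque': array([-0.03056521,  0.07480519,  0.00583012]), 'gripper_width': 88.1106876667696}
scene {'mtx': array([[409.04932249,   0.        , 257.23830307],
       [  0.        , 409.04932249, 191.5053014 ],
       [  0.        ,   0.        ,   1.        ]]), 'world_to_cam': array([[-8.91697163e-01, -4.52222959e-01,  1.92500707e-02,
         3.94820677e+02],
       [ 3.29892243e-01, -6.20188378e-01,  7.11714468e-01,
        -2.30107474e+02],
       [-3.09914953e-01,  6.40984221e-01,  7.02205063e-01,
        -7.84810138e
[... 434 characters left out ...]
75041e+02],
       [-2.10131338e-01,  8.49058086e-03,  9.77636298e-01,
        -8.39552480e+02],
       [ 0.00000000e+00,  0.00000000e+00,  0.00000000e+00,
         1.00000000e+00]])}
{'mtx': array([[338.02526221,   0.        , 258.12618056],
       [  0.        , 338.02526221, 199.5187478 ],
       [  0.        ,   0.        ,   1.        ]]), 'hand_eye': array([[ 7.06503691e-04,  9.54433172e-01,  2.98423894e-01,
         7.67398941e+01],
       [ 9.99999745e-01, -6.41961850e-04, -3.14297304e-04,
         1.06729310e-01],
       [-1.08399018e-04,  2.98424040e-01, -9.54433382e-01,
        -1.46206144e+02],
       [ 0.00000000e+00,  0.00000000e+00,  0.00000000e+00,
         1.00000000e+00]])}
```

View pics/scene0.png

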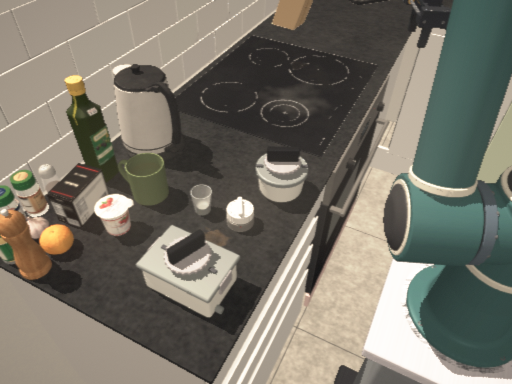

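View pics/top0.png

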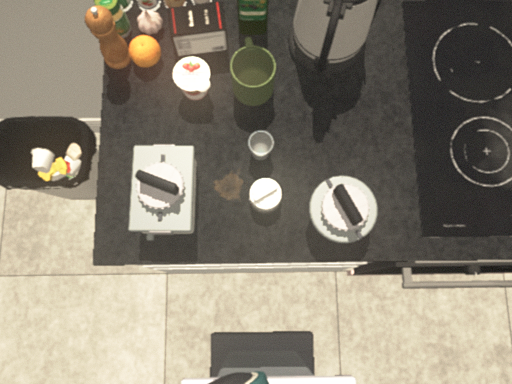

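```bash
python3 - <<'E'
import cv2
p=cv2.imread("pics/top0.png")[140:240,120:210]; cv2.imwrite("pics/topc.png",cv2.resize(p,None,fx=6,fy=6,interpolation=cv2.INTER_CUBIC))
p=cv2.imread("pics/scene0.png")[220:320,130:250]; cv2.imwrite("pics/scenec.png",cv2.resize(p,None,fx=6,fy=6,interpolation=cv2.INTER_CUBIC))
E
```

```text
(no output)
```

View pics/topc.png

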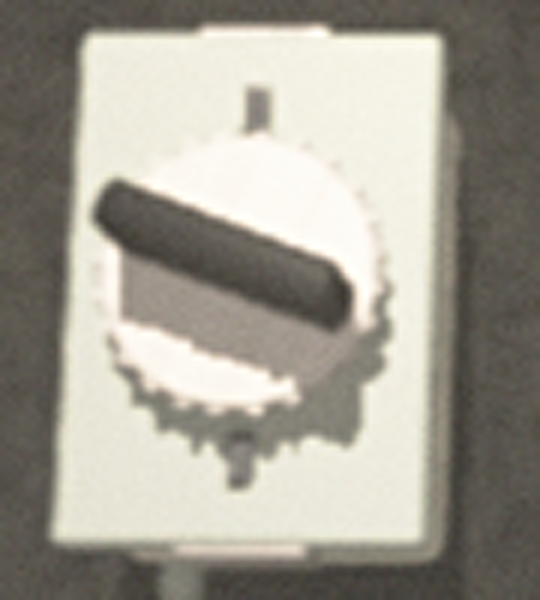

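View pics/scenec.png

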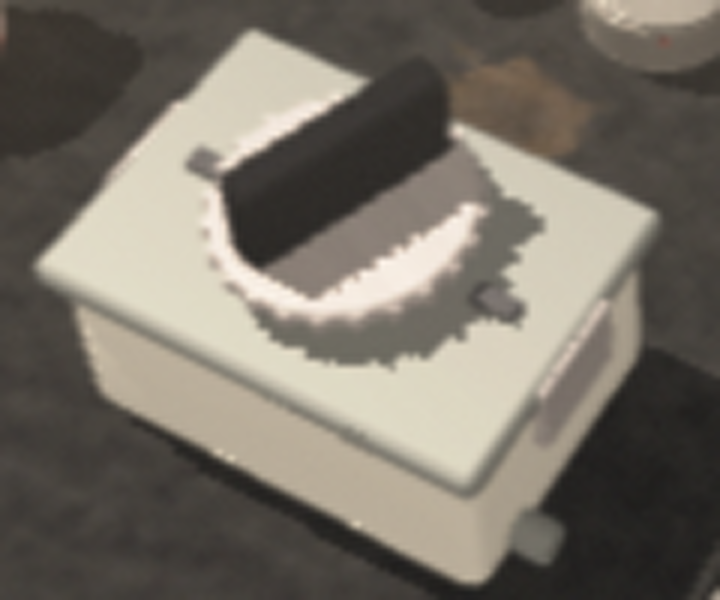

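```bash
cat > h.py <<'E'
import numpy as np,cv2
from station import calibration
def cloud(n,d):
    c=calibration(n);K=c["mtx"];T=np.linalg.inv(c["world_to_cam"])
    v,u=np.mgrid[:d.shape[0],:d.shape[1]]
    X=(u-K[0,2])/K[0,0]*d;Y=-(v-K[1,2])/K[1,1]*d
    P=np.stack([X,Y,-d,np.ones_like(d)],-1)@T.T
    return P[...,:3]
def ray(n,u,v):
    c=calibration(n);K=c["mtx"];T=np.linalg.inv(c["world_to_cam"])
    r=T[:3,:3]@np.array([(u-K[0,2])/K[0,0],-(v-K[1,2])/K[1,1],-1.]);return T[:3,3],r/np.linalg.norm(r)
def onz(n,u,v,z):
    o,r=ray(n,u,v);return o+r*(z-o[2])/r[2]
def tri(*a):
    A=np.zeros((3,3));b=np.zeros(3);
    for n,u,v in a:
        o,r=ray(n,u,v);M=np.eye(3)-np.outer(r,r);A+=M;b+=M@o
    x=np.linalg.solve(A,b);return x
E
python3 - <<'E'
from h import *
np.set_printoptions(precision=1,suppress=True)
t=lambda u,v:("top",120+u/6-.4,140+v/6-.4)
s=lambda u,v:("scene",130+u/6-.4,220+v/6-.4)
for nm,a,b in [("lid far-left",t(84,35),s(35,268)),("lid farR",t(443,35),s(252,32)),]: print(nm,tri(a,b))
# identify: print lid corners from each view at z=83
for q in [(84,35),(443,35),(422,545),(52,545)]: print("top",onz(*t(*q),83))
for q in [(35,268),(252,32),(658,215),(470,492)]: print("sc",onz(*s(*q),83))
for q in [(258,90),(238,488)]: print("rib top",onz(*t(*q),83))
for q in [(190,160),(518,312)]: print("rib sc",onz(*s(*q),83))
for n,box in [("top",(120,210,140,240)),("scene",(130,250,220,320))]:
    d=np.load(n+"0.npy");P=cloud(n,d);Q=P[box[2]:box[3],box[0]:box[1]].reshape(-1,3)
    for lo,hi in [(133,143),(97,107),(79,87)]:
        M=Q[(Q[:,2]>lo)&(Q[:,2]<hi)]; print(n,lo,len(M),M.mean(0),np.median(M[:,2]),M.min(0),M.max(0))
        if lo==133:
            r=cv2.minAreaRect(M[:,:2].astype(np.float32));print(r)
            w,V=np.linalg.eigh(np.cov(M[:,:2].T));v=V[:,1];print("angle",np.degrees(np.arctan2(v[1],v[0])))
    h,e=np.histogram(Q[:,2],bins=np.arange(0,150,5));print(dict(zip(e[:-1],h)))
    # others
d=np.load("top0.npy");P=cloud("top",d)
for u,v in [(265,195),(345,205),(260,145),(254,62),(192,70)]: print((u,v),P[v,u])
E
```

```text
lid far-left [571.4 242.8  83.2]
lid farR [570.3 132.9  81. ]
top [571.5 242.9  83. ]
top [570.3 132.9  83. ]
top [413.1 136.7  83. ]
top [414.4 245.8  83. ]
sc [571.3 242.7  83. ]
sc [568.3 134.1  83. ]
sc [412.9 137.   83. ]
sc [413.7 246.6  83. ]
rib top [553.4 189.1  83. ]
rib top [430.7 191.5  83. ]
rib sc [554.5 187.2  83. ]
rib sc [432.9 188.2  83. ]
top 133 392 [491.7 188.5 137.3] 137.3511583319396 [472.9 154.4 133. ] [511.  225.  141.2]
((492.4006042480469, 189.18798828125), (73.88236999511719, 15.975563049316406), 67.74881744384766)
angle 67.8423436254405
top 97 1273 [490.  187.7 101.8] 101.83827145208977 [449.8 146.4  97. ] [535.  231.4 106.9]
top 79 3441 [486.7 186.3  82.8] 82.7542680435937 [411.  131.9  79. ] [573. 246.  87.]
{np.int64(0): np.int64(1641), np.int64(5): np.int64(2), np.int64(10): np.int64(19), np.int64(15): np.int64(44), np.int64(20): np.int64(56), np.int64(25): np.int64(43), np.int64(30): np.int64(40), np.int64(35): np.int64(21), np.int64(40): np.int64(21), np.int64(45): np.int64(6), np.int64(50): np.int64(4), np.int64(55): np.int64(19), np.int64(60): np.
[... 1167 characters left out ...]
int64(50): np.int64(127), np.int64(55): np.int64(128), np.int64(60): np.int64(119), np.int64(65): np.int64(30), np.int64(70): np.int64(31), np.int64(75): np.int64(195), np.int64(80): np.int64(2635), np.int64(85): np.int64(164), np.int64(90): np.int64(9), np.int64(95): np.int64(93), np.int64(100): np.int64(724), np.int64(105): np.int64(58), np.int64(110): np.int64(68), np.int64(115): np.int64(69), np.int64(120): np.int64(67), np.int64(125): np.int64(76), np.int64(130): np.int64(69), np.int64(135): np.int64(285), np.int64(140): np.int64(3)}
(265, 195) [480.8   2.1  57.8]
(345, 205) [ 447.6 -132.1  126.4]
(260, 145) [592.6   9.2  11.4]
(254, 62) [761.2  19.2  34.2]
(192, 70) [726.1 139.4  71.9]
```

>>> {"api": "step_arm", "payload": {"series": [0.1, -0.12, 0, 0, 0, 0, 0.31, -0.37, 0, 0, 0, 0, 0.31, -0.37, 0, 0, 0, 0, 0.31, -0.37, 0, 0, 0, 0, 0.31, -0.37, 0, 0, 0, 0, 0.31, -0.37, 0, 0, 0, 0, 0.31, -0.37, 0, 0, 0, 0, 0.31, -0.37, 0, 0, 0, 0], "hand": 0, "squeeze": 50}}

```text
clock: 1.1
eef_pos: [374.7, -269.8, 238.5]
ee_rot: [-3.141, -0.0, 0.431]
ft_force: [0.0, 0.6, 0.1]
gripper_width: 88.3
```

>>> {"api": "step_arm", "payload": {"series": [0.3, -0.37, 0, 0, 0, 0, 0.3, -0.37, 0, 0, 0, 0, 0.3, -0.37, 0, 0, 0, 0, 0.3, -0.37, 0, 0, 0, 0, 0.3, -0.37, 0, 0, 0, 0, 0.3, -0.37, 0, 0, 0, 0, 0.3, -0.37, 0, 0, 0, 0, 0.3, -0.37, 0, 0, 0, 0]}}

```text
clock: 2.1
eef_pos: [468.6, 98.9, 238.6]
ee_rot: [-3.141, -0.0, 0.431]
ft_force: [1.4, -0.7, -0.4]
gripper_width: 88.0
```

>>> {"api": "step_arm", "payload": {"series": [0.3, -0.36, 0, 0, 0, 0, 0.2, -0.25, 0, 0, 0, 0, 0, 0, 0, 0, 0, -0.1, 0, 0, 0, 0, 0, -0.1, 0, 0, 0, 0, 0, -0.1, 0, 0, 0, 0, 0, -0.1, 0, 0, 0, 0, 0, -0.08, 0, 0, 0, 0, 0, 0]}}

```text
clock: 3.1
eef_pos: [488.4, 173.4, 238.5]
ee_rot: [-3.141, 0.0, 1.184]
ft_force: [-0.3, -1.2, 0.0]
gripper_width: 88.1
```

>>> {"api": "step_arm", "payload": {"series": [0.16, -0.023, 0, 0, 0, 0, 0, 0, 0, 0, 0, 0, 0, 0, 0, 0, 0, 0]}}

```text
clock: 3.48
eef_pos: [493.2, 189.2, 238.6]
ee_rot: [-3.141, 0.0, 1.185]
ft_force: [0.3, 0.9, -0.4]
gripper_width: 88.1
```

```bash
python3 - <<'E'
from h import *
from station import ctrl, grab_frame
from scipy.spatial.transform import Rotation as R
s=ctrl.get_state();p,d=grab_frame("wrist");cv2.imwrite("pics/w1.png",p[:,:,::-1])
c=calibration("wrist");K=c["mtx"];T=np.eye(4);T[:3,:3]=R.from_euler("xyz",s["ee_rot"]).as_matrix();T[:3,3]=s["eef_pos"];T=T@c["hand_eye"]
print(s["eef_pos"],s["ee_rot"])
v,u=np.mgrid[:384,:512];Q=(np.stack([(u-K[0,2])/K[0,0]*d,-(v-K[1,2])/K[1,1]*d,-d,np.ones_like(d)],-1)@T.T)[...,:3].reshape(-1,3)
m=(Q[:,2]>132)&(Q[:,2]<145)&(np.hypot(Q[:,0]-492,Q[:,1]-189)<60);M=Q[m]
print(len(M),M.mean(0),cv2.minAreaRect(M[:,:2].astype(np.float32)))
E
```

```text
[493.19807396 189.21765151 238.59675412] [-3.14139015e+00  3.03102213e-04  1.18492225e+00]
1843 [493.72496825 190.68731919 137.60820898] ((492.9038391113281, 188.8174591064453), (73.07598114013672, 15.966371536254883), 67.6899185180664)
```

View pics/w1.png

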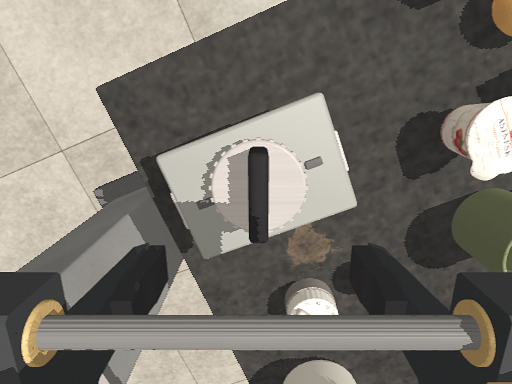

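The wrist view shows the bar at columns 249–269, rows 147–243, parallel to the pads and centred between them. All three cameras agree on its place within 1 mm, so I'm going down and closing.

>>> {"api": "step_arm", "payload": {"series": [0, 0, 0.4, 0, 0, 0, 0, 0, 0.4, 0, 0, 0, 0, 0, 0.3, 0, 0, 0, 0, 0, 0.2, 0, 0, 0, 0, 0, 0, 0, 0, 0]}}

```text
clock: 4.15
eef_pos: [491.6, 188.2, 106.8]
ee_rot: [-3.138, 0.003, 1.184]
ft_force: [-0.6, 0.2, -0.3]
gripper_width: 88.5
```

>>> {"api": "step_arm", "payload": {"series": [0, 0, 0, 0, 0, 0, 0, 0, 0, 0, 0, 0, 0, 0, 0, 0, 0, 0, 0, 0, 0, 0, 0, 0, 0, 0, 0, 0, 0, 0, 0, 0, 0, 0, 0, 0], "hand": 255, "squeeze": 50}}

```text
clock: 4.9
eef_pos: [493.2, 188.9, 108.7]
ee_rot: [-3.142, 0.0, 1.185]
ft_force: [-0.9, -0.4, -0.2]
gripper_width: 30.5
```

>>> {"api": "step_arm", "payload": {"series": [0, 0, 0, 0, 0, 0, 0, 0, 0, 0, 0, 0, 0, 0, 0, 0, 0, 0, 0, 0, 0, 0, 0, 0]}}

```text
clock: 5.4
eef_pos: [493.1, 188.9, 108.6]
ee_rot: [-3.141, 0.0, 1.185]
ft_force: [-1.1, 0.2, -0.1]
gripper_width: 15.5
```

>>> {"api": "step_arm", "payload": {"series": [0, 0, 0, 0, 0, 0.04, 0, 0, 0, 0, 0, 0.07, 0, 0, 0, 0, 0, 0.07, 0, 0, 0, 0, 0, 0.07, 0, 0, 0, 0, 0, 0.07, 0, 0, 0, 0, 0, 0.07, 0, 0, 0, 0, 0, 0.07, 0, 0, 0, 0, 0, 0]}}

```text
clock: 6.4
eef_pos: [493.2, 188.8, 108.7]
ee_rot: [3.141, 0.0, 0.463]
ft_force: [-0.2, -0.4, 0.3]
gripper_width: 15.8
```

```bash
cat > look.py <<'E'
import sys
from h import *
from station import ctrl, grab_frame
s=ctrl.get_state();print(s["clock"],s["eef_pos"],s["ee_rot"],s["torque"],s["ft_force"],s["gripper_width"])
p,d=grab_frame("top");cv2.imwrite(f"pics/{sys.argv[1]}.png",cv2.resize(p[140:240,110:220,::-1],None,fx=5,fy=5,interpolation=cv2.INTER_CUBIC))
p2,d2=grab_frame("scene");cv2.imwrite(f"pics/{sys.argv[1]}s.png",cv2.resize(p2[200:320,120:260,::-1],None,fx=5,fy=5,interpolation=cv2.INTER_CUBIC))
for n,d in [("top",d),("scene",d2)]:
    Q=cloud(n,d).reshape(-1,3);M=Q[(Q[:,2]>132)&(Q[:,2]<143)&(np.hypot(Q[:,0]-492.5,Q[:,1]-189)<45)]
    if len(M)>20: print(n,len(M),cv2.minAreaRect(M[:,:2].astype(np.float32)))
E
python3 look.py r1
```

```text
6.4 [493.24049402 188.78320025 108.69253445] [3.14144890e+00 1.64644986e-04 4.63259409e-01] [-0.04987075  0.12459704 -0.07482442] [-0.22672934 -0.39876492  0.30341499] 15.807536613308327
scene 57 ((466.908935546875, 175.32064819335938), (15.813664436340332, 16.06314468383789), 30.611787796020508)
```

View pics/r1s.png

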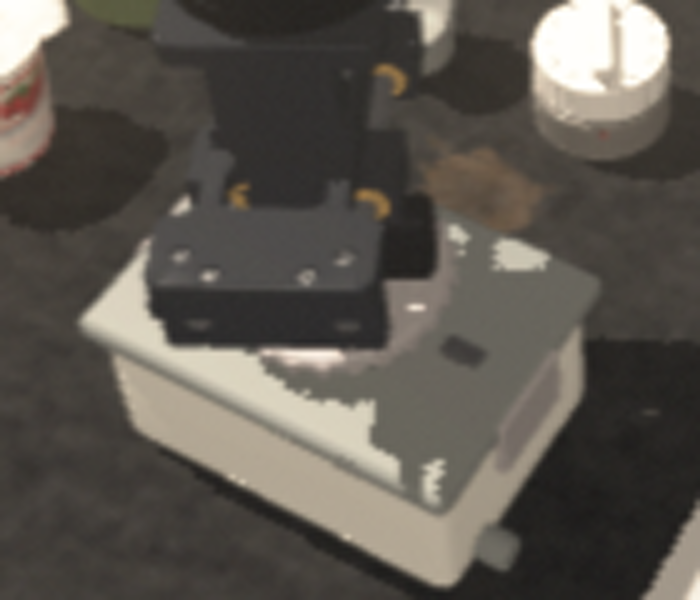

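>>> {"api": "step_arm", "payload": {"series": [0, 0, 0, 0, 0, 0.05, 0, 0, 0, 0, 0, 0.06, 0, 0, 0, 0, 0, 0.06, 0, 0, 0, 0, 0, 0.05, 0, 0, 0, 0, 0, 0.05, 0, 0, 0, 0, 0, 0.04, 0, 0, 0, 0, 0, 0, 0, 0, 0, 0, 0, 0]}}

```text
clock: 7.5
eef_pos: [493.2, 188.6, 108.7]
ee_rot: [3.141, 0.0, -0.023]
ft_force: [-0.4, -1.4, 0.6]
gripper_width: 15.4
```

```bash
python3 look.py r2
```

```text
7.5 [493.23470419 188.64203499 108.65742966] [ 3.14120094e+00  1.29962286e-04 -2.31139203e-02] [-0.21544422  0.11419529  0.07469184] [-0.42895141 -1.38906916  0.60838171] 15.378390348343338
scene 166 ((472.4739074707031, 192.89862060546875), (47.10834884643555, 33.57007598876953), 75.5278549194336)
```

View pics/r2s.png

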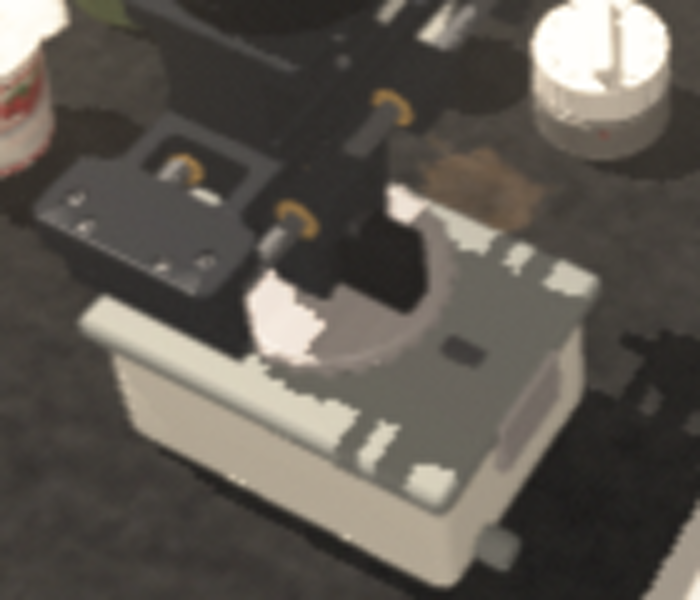

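View pics/r2.png

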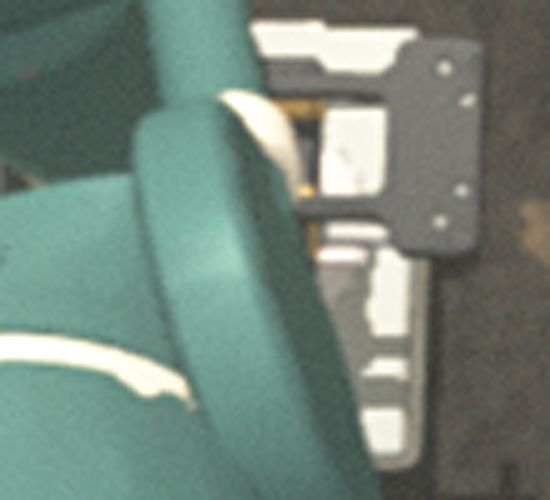

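The scene view shows the near end of the bar (crop ~390,260) pointing roughly at the rib (465,352). I'll release, rise straight up, and check with the wrist camera.

>>> {"api": "step_arm", "payload": {"series": [0, 0, 0, 0, 0, 0, 0, 0, 0, 0, 0, 0, 0, 0, 0, 0, 0, 0, 0, 0, 0, 0, 0, 0, 0, 0, 0, 0, 0, 0, 0, 0, 0, 0, 0, 0, 0, 0, 0, 0, 0, 0, 0, 0, 0, 0, 0, 0], "hand": 0}}

```text
clock: 8.6
eef_pos: [493.3, 188.9, 108.7]
ee_rot: [-3.142, 0.0, -0.025]
ft_force: [-0.5, 0.3, 0.2]
gripper_width: 88.2
```

>>> {"api": "step_arm", "payload": {"series": [0, 0, -0.1, 0, 0, 0, 0, 0, -0.4, 0, 0, 0, 0, 0, -0.5, 0, 0, 0, 0, 0, -0.3, 0, 0, 0, 0, 0, 0, 0, 0, 0, 0, 0, 0, 0, 0, 0]}}

```text
clock: 9.35
eef_pos: [492.7, 188.7, 238.0]
ee_rot: [3.141, 0.001, -0.025]
ft_force: [0.3, -0.9, -0.5]
gripper_width: 88.2
```

```bash
python3 - <<'E'
from h import *
from station import ctrl, grab_frame
from scipy.spatial.transform import Rotation as R
s=ctrl.get_state();p,d=grab_frame("wrist");cv2.imwrite("pics/w2.png",p[:,:,::-1])
c=calibration("wrist");K=c["mtx"];T=np.eye(4);T[:3,:3]=R.from_euler("xyz",s["ee_rot"]).as_matrix();T[:3,3]=s["eef_pos"];T=T@c["hand_eye"]
print(s["eef_pos"],s["ee_rot"],s["ft_force"])
v,u=np.mgrid[:384,:512];Q=(np.stack([(u-K[0,2])/K[0,0]*d,-(v-K[1,2])/K[1,1]*d,-d,np.ones_like(d)],-1)@T.T)[...,:3].reshape(-1,3)
m=(Q[:,2]>132)&(Q[:,2]<145)&(np.hypot(Q[:,0]-492,Q[:,1]-189)<60);M=Q[m]
print(len(M),M.mean(0),cv2.minAreaRect(M[:,:2].astype(np.float32)))
m=(Q[:,2]>79)&(Q[:,2]<86)&(abs(Q[:,0]-492)<90)&(abs(Q[:,1]-189)<65);print("lid",cv2.minAreaRect(Q[m][:,:2].astype(np.float32)))
E
```

```text
[492.74276581 188.67927349 237.98576884] [ 3.14125013e+00  9.53708330e-04 -2.47919360e-02] [ 0.28777035 -0.87241538 -0.50504369]
1860 [495.25530254 187.94844742 137.58525834] ((492.988525390625, 188.10496520996094), (15.878010749816895, 73.44977569580078), 88.35638427734375)
lid ((492.418212890625, 187.83531188964844), (112.02207946777344, 163.7248992919922), 88.90782165527344)
```

View pics/w2.png

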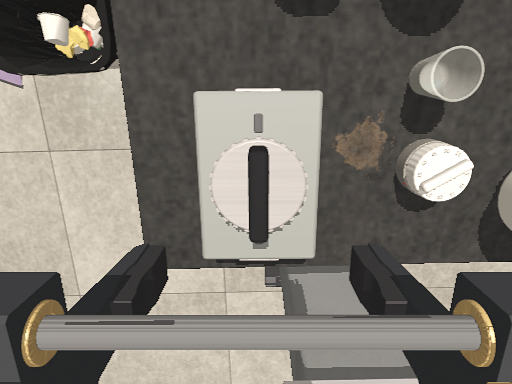

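The bar (column 258, rows 147–242) lies in line with the ribs at (258,122) and (260,245). It is within about 0.6° of the lid's long side, so I'm handing in.

```bash
python3 -c "
from station import ctrl
print(ctrl.finish_job())"
```

```text
the job is handed in; nothing more can be done
None
```

The box press is wound to its set point and the job is handed in, though no verdict was reported. I gripped the bar at about 50 N, turned it about 1.21 rad clockwise in two stages, let go and rose straight up.

- **Wheel angle:** the last wrist camera check, about 9.4 s in, showed the bar within about 0.6° (0.01 rad) of the lid's long side and in line with both ribs. That puts the wheel near 1.41 rad, inside the 1.2 to 1.6 rad allowed.
- **Robot clear:** the gripper is open about 100 mm above the bar, with no contact force beyond sensor noise.
- **Round press and egg timer:** the arm crossed above them at about 238 mm on its way in and worked only over the box press. I did not re-measure either one at the end.
- **Check that did not agree:** the wrist moment about the vertical axis read about 0.07 N m while holding between turns, not the roughly 0.2 N m expected while turning. The wheel's own friction holding it probably explains this. I relied on the camera angle, not the moment, to judge the set point.

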